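Lock the jig clamp with its T-pin

TASK

Clamp the batten in the carving jig: take the orange-handled T-pin from its wooden rack, feel its cross-head down through the long slot in the blue sprung jaw, press the jaw down against its springs, turn the pin a quarter turn and let it rise gently so that the head is locked in its groove and holds the jaw down. Press gently throughout, never harder than about 25 N on the jig, leave the mallet, glue bottle, offcut and jar alone, and let go of the pin at the end.

Things in the scene. Friction and masses are not known exactly. Their poses are not given: they have to be found in the camera images.
- bed: Plywood bed of the jig, fixed, 200 x 250 x 12 mm; origin on the table surface, z up; it spans x -75..125 and y -125..125 mm. A batten (34 mm wide, top at z = 50 mm) lies along y at x = 88 mm. A clamp unit stands on it, centred on x = 0, parallel to it, hollow inside from z = 12 to 40 mm.
- slot_nominal (a point): Mark on the bed where the clamp's slot should be, at the free jaw's top face (70 mm up). The unit is bolted anywhere up to 12 mm either way from it along the bed's y, NOT measured: find the slot by feel or eye. Blue jaw: plate 92 (x) x 130 (y) x 6 mm with a 50 mm wide arm towards the batten. The slot runs along y, 11 x 37 mm in the jaw, 12 x 38 mm in the fixed steel lock plate below.
- groove_nominal (a point): 27 mm under slot_nominal: height of the ceiling of the locking groove (43 mm up). The lock plate reaches from 50 mm up down to its ribs' underside, 40 mm up; the groove between the ribs is 13 mm wide, 3 mm deep and runs along the bed's x, across the middle of the slot. Same unmeasured shift along y.
- jaw (a joint): How far the sprung jaw is pushed down, m: 0 free, hard stop at 0.013. Spring: about 4 N to start moving, plus 0.7 N per mm, damped. The inserted pin's collar meets the jaw at 0; the head clears the ribs and can turn from 0.009 on; locked, with the head up in its groove, it stays at 0.006 (head stuck on the ribs: 0.009).
- pin_grip (a point): Centre of the T-pin's orange handle: 56 mm long (pin's x), 16 mm thick (y), 30 mm high; grasp across the 16 mm from above. z is up along the shaft. Below this point: 12 mm stem, steel collar 32 mm across from 25 to 30 mm below, 8 mm shaft, cross-head from 51 to 59 mm below. About 0.16 kg. At first the pin hangs loose by its collar in the rack.
- pin_head (a point): Centre of the T-pin's cross-head, a round bar 34 mm long and 8 mm thick along the pin's x (parallel to the handle), 55 mm below pin_grip.
- rack: Dark wooden rack, fixed, 62 x 34 mm and 40 mm high on a foot of 100 x 70 x 8 mm; a pocket 42 mm (its x) x 14 mm, open on top, holds the pin. Origin on the table under its centre.
- mallet_mid (a point): Wooden carver's mallet lying on the table, head 90 x 60 x 60 mm, handle 170 mm long along its -y; point at the head's near face, 30 mm up. Leave alone.
- glue_mid (a point): White glue bottle, 56 mm across, 110 mm tall; point half-way up. Leave alone.
- offcut_mid (a point): Wood offcut 90 x 60 x 35 mm; its centre. Leave alone.
- tin_mid (a point): Steel screw-lid jar, 70 mm across, 60 mm tall; point half-way up. Leave alone.
Mind the look-alikes: they are no part of the job. What is shaped like the part that bears pin_grip but green or pink is not meant.

How it is judged:
By the outcome, as a careful person would: the job done as asked, in the order asked, and still so for the second after the job is handed in, with the robot touching nothing.
It also fails if it takes over 72 s, if anything falls off the work surface, if the arm or the gripper's body presses on something with over 40 N, if the wrist force passes 120 N, or if a joint passes its speed limit or range.

ROBOT

A 6-joint arm with a two-finger parallel gripper is mounted at the origin on the work surface. World frame = base frame: x ahead of the robot, y to its left, z up, the work surface at z = 0. Lengths are in m, angles in rad, forces in N, time in s.
With the tool pointing down it reaches from about 0.35 to 0.975 m from the base axis. Payload 17.4 kg.
Tool frame: the origin (TCP) lies midway between the tips of the shut fingers; the grasp point (between the pads) lies 19 mm behind it; z points along the fingers, y is the direction in which the jaws open and shut (so a half turn about z gives the same grasp; the last joint's range is limited). The gripper opens to 85 mm and grips with 20 to 120 N. Pads are 22 mm wide; open, the fingers measure 114 mm over their backs; the gripper's body (76 mm by 85 mm) begins 54 mm behind the grasp point. The pads swing forward as they close: fully open they stand 13 mm farther back than shut.
Start: joints at [-1.325, 0.116, 1.442, -0, 1.584, -0.038], TCP at [0.189, -0.648, 0.231] pointing down, gripper open.
Joint ranges: [-2.83, 2.83], [-0.83, 2.19], [0.07, 2.5], [-1.14, 4.28], [0.01, 3], [-2.97, 2.97]. Speed limits (rad/s): [1.89, 1.89, 2.22, 3.14, 3.14, 3.14].

INTERFACE

Orientations are given as a unit quaternion [w, x, y, z].
In Python, from bench import get_state, camera, hand_in gives the robot as it stands. The module is installed in compiled form; this text tells all that it offers.
- The arm moves only by the tool servo_tool, never from a script. Its argument "targets" is a list of rows, each a list of 3 entries, a list of its own where there are three numbers: the shift along the tool's x, y, z in m, then the turn, a rotation vector about the tool's x, y, z in degrees, then the closure, from -1 (fully open) to 1 (shut), so that 0 is half open. A call has exactly 10 rows; each row is the pose to reach, as a shift and turn from the pose commanded when the call began, along the tool's axes at that moment; what a row does not reach only later rows make up. A row lasts 1/8 s, in which the tool goes at most 62.5 mm and 10.7 degrees, less where a joint would pass 70% of its speed; a pose out of reach is approached as far as the arm can. A call with a gripper value outside its range is refused whole. The fingers move at their own pace and stop on an object; "squeeze" is the grip in N (left out, the last holds). Time passes only in rows, so rows that repeat a pose let the fingers close, or fill a call up. It gives the time, the measured TCP pose, the force and the opening at its end, in the units of the state.
- get_state(): the state, without advancing time (a new reading comes with each control period).
- camera(name): name is "side" or "top" or "wrist"; returns a dict with "color" (480x640x3 uint8, red, green, blue), "mtx" (3x3 intrinsics, pixels), "origin" and "rotation" of the camera in the world; the wrist camera has in their place "hand_eye" (4x4, takes a point from camera to tool coordinates, whose origin is the TCP and whose axes are the flange's). Camera axes: x right, y down, z forward; pixel columns grow to the right and rows downward; lengths in m; the calibration is good to about 2 mm. The wrist camera is an equidistant fisheye: a pixel r from the principal point sees the ray r / f radians off the axis. A picture is of the moment at which its call begins: read the wrist's pose just before it. There is no depth.
- hand_in(): hands the job in, once; it reports no verdict.
The state is a dict: "time": time; "qpos": joint angles; "qvel": joint speeds; "joint_torque": joint torques, N m; "tool_pos": TCP position; "orientation": TCP orientation; "ft_force": force on the tool from outside, world axes, zero at the start; "ft_torque": the same for the moment, N m; "width": finger opening in m.
Only numpy, scipy, OpenCV 4.12 (cv2) and the standard library are available. Lean on these libraries where they do the work, as an engineer would, in place of code of your own. Each camera call takes 0.05 s, during which the arm holds its last target. There are 200 camera calls.

## Working session

There is one attempt and no reset: what is moved stays moved. The work goes in short steps, Python scripts to look and compute and a tool call to move; the robot and the scene stay as the last step left them, time stands still between calls to the robot, and variables do not carry over. Pictures are saved under pics/ and viewed, about 8 in all and at most 12, crops included, and the job is handed in when it is done.

Besides the shell and the picture viewer there is one more tool, called after ">>>" as a command line: name --argument value ..., lists and objects as JSON in quotes. servo_tool: Moves the arm, as the interface text tells. Its arguments: {"type":"object","properties":{"targets":{"type":"array"},"squeeze":{"type":"number"}},"required":["targets"]}

```bash
mkdir -p pics; python3 - <<'E'
from bench import get_state,camera
import cv2,pickle
s=get_state();print(s)
d={}
for n in("side","top","wrist"):
    c=camera(n);d[n]=c
    cv2.imwrite(f"pics/{n}0.png",c["color"][:,:,::-1]);print(n,{k:v for k,v in c.items() if k!="color"})
pickle.dump((s,d),open("d0.pkl","wb"))
E
```

```text
{'time': 0.0, 'qpos': array([-1.32478454e+00,  1.16471914e-01,  1.44224941e+00,  2.30943875e-05,
        1.58400542e+00, -3.78360076e-02]), 'qvel': array([ 3.52877798e-04,  1.08932499e-03, -5.58854222e-05, -4.21809861e-04,
       -1.08145955e-03,  1.13944635e-03]), 'joint_torque': array([-2.58056360e-03, -7.31986570e+01, -6.32492280e+01, -3.06479651e-04,
        6.05446083e-03,  2.45019680e-05]), 'tool_pos': array([ 0.18896362, -0.6478153 ,  0.23058151]), 'orientation': array([-5.65180674e-04,  9.89945517e-01,  1.41448053e-01, -4.74327422e-05]), 'ft_force': array([ 0.44886631, -0.55239453, -0.0649092 ]), 'ft_torque': array([ 0.05520715,  0.05332237, -0.02844104]), 'width': 0.08536344650765015}
side {'mtx': array([[472.97451857,   0.        , 322.6779536 ],
       [  0.        , 472.97451857, 236.87386919],
       [  0.        ,   0.        ,   1.        ]]), 'origin': array([ 0.41020353, -0.7745852 ,  0.65787035]), 'rotation': array([-0.44764987,  0.8895866 , -0.08412441,  0.0341812 ])}
top {'mtx': array([[539.09704819,   0.        , 327.20186082],
       [  0.        , 539.09704819, 245.0747578 ],
       [  0.        ,   0.        ,   1.        ]]), 'origin': array([0.42970577, 0.00214955, 1.23134138]), 'rotation': array([ 0.03972259, -0.69755234,  0.71504283, -0.02359247])}
wrist {'mtx': array([[371.64829954,   0.        , 315.58823881],
       [  0.        , 371.64829954, 241.36009501],
       [  0.        ,   0.        ,   1.        ]]), 'hand_eye': array([[-2.46282950e-04, -9.59394035e-01, -2.82069184e-01,
         7.22422569e-02],
       [ 9.99999955e-01, -1.87729125e-04, -2.34611721e-04,
         5.85292079e-04],
       [ 1.72132484e-04, -2.82069229e-01,  9.59394038e-01,
        -1.42653862e-01],
       [ 0.00000000e+00,  0.00000000e+00,  0.00000000e+00,
         1.00000000e+00]])}
```

View pics/top0.png

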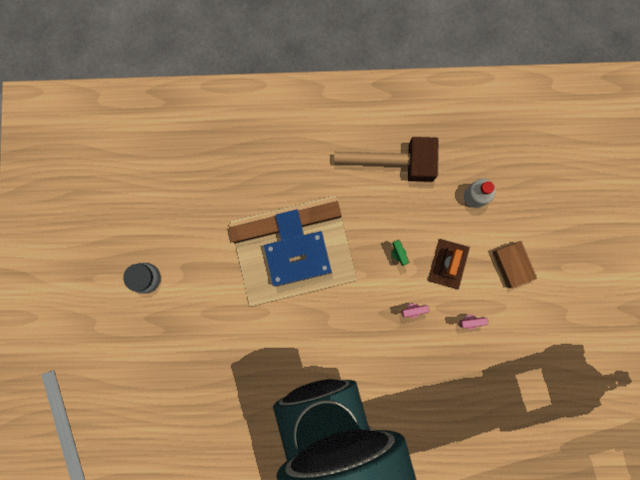

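View pics/side0.png

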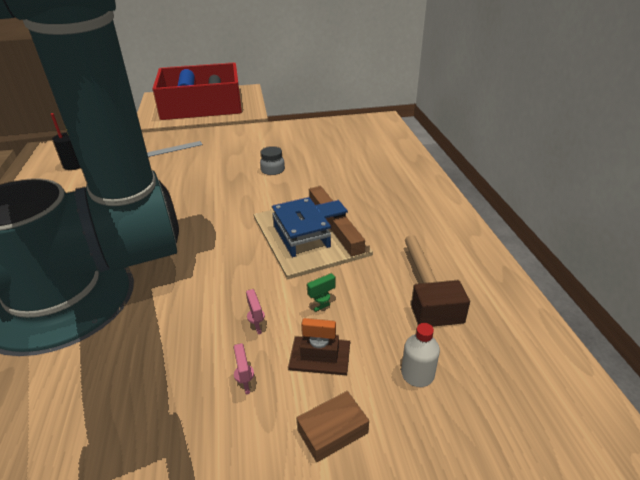

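Candidates for the T-pin (top image): orange in rack (455,262), green (400,252), pink (414,311) and (473,322). I choose the orange one, in the dark rack. Other things: jaw slot (297,258), mallet (424,159), glue bottle (481,192), offcut (514,264), jar (142,278).

```bash
cat > h.py <<'E'
import numpy as np,cv2,pickle
from scipy.spatial.transform import Rotation as R
def rot(q): return R.from_quat(np.asarray(q)[[1,2,3,0]]).as_matrix()
def ray(c,uv,s=None):
    uv=np.asarray(uv,float)
    K=c["mtx"]; p=np.array([(uv[0]-K[0,2])/K[0,0],(uv[1]-K[1,2])/K[1,1]])
    if "origin" in c:
        return c["origin"],rot(c["rotation"])@np.r_[p,1]
    r=np.hypot(*p); d=np.r_[p/r*np.sin(r),np.cos(r)] if r>1e-9 else np.array([0,0,1.])
    T=rot(s["orientation"]); H=c["hand_eye"]
    return s["tool_pos"]+T@H[:3,3],T@H[:3,:3]@d
def plane(c,uv,z,s=None):
    o,d=ray(c,uv,s); return o+d*(z-o[2])/d[2]
def tri(rs):
    A=0;b=0
    for o,d in rs:
        d=d/np.linalg.norm(d);P=np.eye(3)-np.outer(d,d);A=A+P;b=b+P@o
    return np.linalg.solve(A,b)
def mask(c,lo,hi):
    h=cv2.cvtColor(c["color"],cv2.COLOR_RGB2HSV);m=cv2.inRange(h,lo,hi)
    cs,_=cv2.findContours(m,cv2.RETR_EXTERNAL,cv2.CHAIN_APPROX_NONE)
    return m,sorted(cs,key=cv2.contourArea,reverse=True)
OR=((5,190,120),(14,255,255)); BL=((105,120,40),(125,255,255))
E
python3 - <<'E'
from h import *
s,d=pickle.load(open("d0.pkl","rb"))
rs=[]
for n in("top","side"):
    m,cs=mask(d[n],*OR)
    for c in cs[:3]: print(n,cv2.contourArea(c),cv2.minAreaRect(c))
    rs.append(ray(d[n],cv2.minAreaRect(cs[0])[0]))
print("handle tri",tri(rs))
m,cs=mask(d["top"],*OR)
b=[plane(d["top"],p,.085) for p in cv2.boxPoints(cv2.minAreaRect(cs[0]))];print(np.round(b,4),np.mean(b,0))
m,cs=mask(d["top"],*BL)
for c in cs[:3]:print(cv2.contourArea(c),cv2.minAreaRect(c))
cv2.imwrite("pics/crops.png",np.hstack([cv2.resize(d["top"]["color"][y:y+90,x:x+90,::-1],(400,400),interpolation=2) for x,y in((410,215),(252,205))]))
E
```

```text
top 149.0 ((455.6414794921875, 261.7547302246094), (7.1427483558654785, 26.37322425842285), 15.945395469665527)
side 142.0 ((318.5247497558594, 323.2524719238281), (31.542678833007812, 6.5672454833984375), 5.710593223571777)
side 0.0 ((306.0, 326.0), (0.0, 0.0), 0.0)
handle tri [ 0.4913004  -0.24449696  0.08306853]
[[ 0.4661 -0.2281  0.085 ]
 [ 0.5195 -0.2457  0.085 ]
 [ 0.515  -0.26    0.085 ]
 [ 0.4617 -0.2423  0.085 ]] [ 0.49056974 -0.24403362  0.085     ]
2942.5 ((293.61767578125, 245.47061157226562), (68.63758087158203, 59.17869186401367), 75.96376037597656)
```

View pics/crops.png

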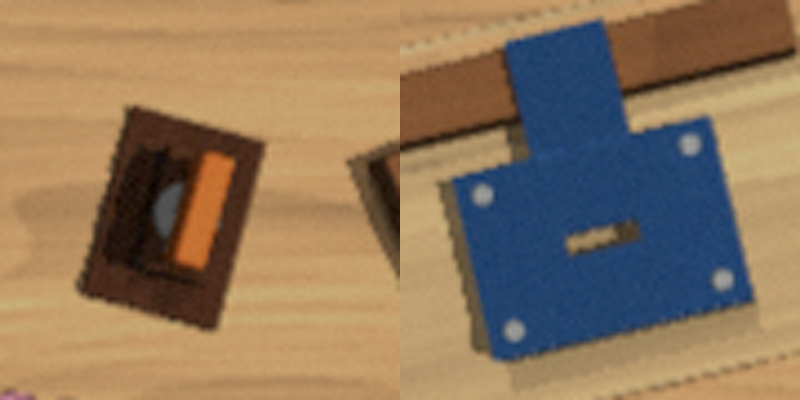

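The left crop confirms that the orange handle, with its grey collar, is in the dark rack. In the right crop the slot is at about (602,237), which is top pixel (297,258). I'm moving above the handle.

>>> servo_tool --targets '[[[0.045,-0.034,0.003],[0,0,4],-1],[[0.09,-0.067,0.007],[0,0,8],-1],[[0.134,-0.101,0.01],[0,0,12],-1],[[0.179,-0.135,0.013],[0,0,16],-1],[[0.224,-0.168,0.017],[0,0,20],-1],[[0.269,-0.202,0.02],[0,0,24],-1],[[0.313,-0.236,0.023],[0,0,28],-1],[[0.358,-0.269,0.027],[0,0,32],-1],[[0.403,-0.303,0.03],[0,0,34.6],-1],[[0.403,-0.303,0.03],[0,0,34.6],-1]]' --squeeze 50

```text
time: 1.4
tool_pos: [0.4924, -0.2415, 0.2008]
orientation: [-0.0, 0.987, -0.158, -0.0]
ft_force: [-0.1, -0.8, 0.4]
width: 0.0855
```

```bash
cat >> h.py <<'E'
def look(name):
    from bench import get_state,camera
    s=get_state();c=camera("wrist");pickle.dump((s,c),open(name+".pkl","wb"))
    cv2.imwrite(f"pics/{name}.png",c["color"][:,:,::-1]);T=rot(s["orientation"])
    print("t",s["time"],"tcp",np.round(s["tool_pos"],4),"yaw",np.degrees(np.arctan2(T[1,0],T[0,0])),"z",np.round(T[:,2],3),"F",np.round(s["ft_force"],1),"w",s["width"]);return s,c
E
python3 - <<'E'
from h import *
s,c=look("w1")
_,cs=mask(c,*OR); 
for k in cs[:2]:print(cv2.contourArea(k),cv2.minAreaRect(k))
for z in(.085,.093):
    b=np.array([plane(c,p,z,s) for p in cv2.boxPoints(cv2.minAreaRect(cs[0]))]);print(z,np.round(b,4),b.mean(0))
_,d=pickle.load(open("d0.pkl","rb"));_,ct=mask(d["top"],*OR)
print(tri([ray(c,cv2.minAreaRect(cs[0])[0],s),ray(d["top"],cv2.minAreaRect(ct[0])[0])]))
E
```

```text
t 1.4 tcp [ 0.4924 -0.2415  0.2008] yaw -18.139926951702048 z [-0.     0.001 -1.   ] F [-0.1 -0.8  0.4] w 0.08548240304301713
496.0 ((320.5, 213.0), (28.0, 21.0), 90.0)
239.5 ((320.0, 263.0), (14.0, 20.0), 90.0)
0.085 [[ 0.5198 -0.2464  0.085 ]
 [ 0.5152 -0.2605  0.085 ]
 [ 0.4958 -0.2543  0.085 ]
 [ 0.5004 -0.24    0.085 ]] [ 0.50779302 -0.25030154  0.085     ]
0.093 [[ 0.5211 -0.247   0.093 ]
 [ 0.5166 -0.2606  0.093 ]
 [ 0.4978 -0.2546  0.093 ]
 [ 0.5023 -0.2407  0.093 ]] [ 0.50945031 -0.25073142  0.093     ]
[ 0.49571737 -0.25068874  0.04056976]
```

View pics/w1.png

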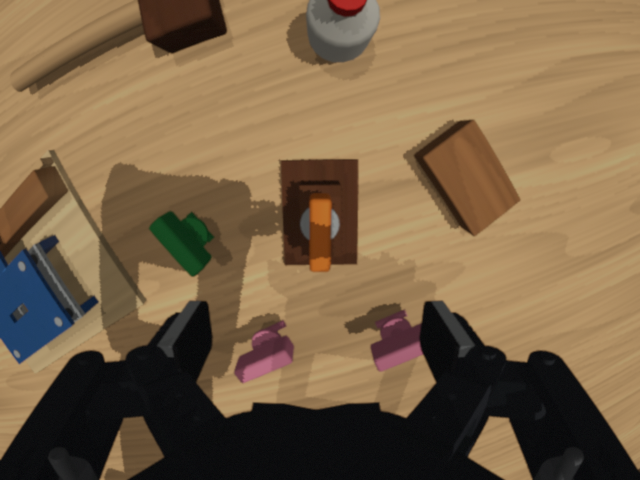

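The wrist view shows the orange handle at cols 309-330, rows 195-271, partly in shadow and aligned with the tool's x axis. The green pin at (182,243) and the pink pins at (265,352) and (400,345) are clear of it.

```bash
python3 - <<'E'
from h import *
s,c=pickle.load(open("w1.pkl","rb"));_,d=pickle.load(open("d0.pkl","rb"))
h=cv2.cvtColor(c["color"],cv2.COLOR_RGB2HSV);m=cv2.inRange(h,(5,190,50),(14,255,255));m[:180]=0;m[290:]=0;m[:,:295]=0;m[:,345:]=0
for r in range(186,276,8):
    x=np.where(m[r])[0]; print(r,x.min() if len(x) else 0,x.max() if len(x) else 0,c["color"][r,320])
ys=np.where(m.any(1))[0];print(ys.min(),ys.max())
T=rot(s["orientation"])
for z in(.085,.093):
  for uv in((320,ys.min()),(320,ys.max()+1)):
    p=plane(c,uv,z,s);print(z,uv,np.round(p,4),"tool",np.round(T.T@(p-s["tool_pos"]),4))
_,ct=mask(d["top"],*OR)
p=plane(d["top"],cv2.minAreaRect(ct[0])[0],.085);print("top tool",T.T@(p-s["tool_pos"]))
E
```

```text
186 0 0 [75 45 29]
194 311 328 [81 41 13]
202 309 331 [180 102  38]
210 311 329 [183 106  39]
218 310 329 [183 106  40]
226 311 329 [120  62  20]
234 311 329 [114  58  19]
242 309 330 [114  58  18]
250 309 330 [113  58  18]
258 309 330 [177  99  35]
266 311 329 [183 104  37]
274 0 0 [161 130  90]
193 270
0.085 (320, np.int64(193)) [ 0.5217 -0.2544  0.085 ] tool [0.0319 0.0032 0.1158]
0.085 (320, np.int64(271)) [ 0.4661 -0.2364  0.085 ] tool [-0.0265  0.0034  0.1158]
0.093 (320, np.int64(193)) [ 0.5229 -0.2547  0.093 ] tool [0.0331 0.0031 0.1078]
0.093 (320, np.int64(271)) [ 0.4691 -0.2373  0.093 ] tool [-0.0235  0.0033  0.1078]
top tool [-0.00098599  0.00302835  0.11581392]
```

>>> servo_tool --targets '[[[0.0,0.003,0.04],[0,0,0],-1],[[0.0,0.003,0.08],[0,0,0],-1],[[0.0,0.003,0.11],[0,0,0],-1],[[0.0,0.003,0.13],[0,0,0],-1],[[0.0,0.003,0.144],[0,0,0],-1],[[0.0,0.003,0.144],[0,0,0],-1],[[0.0,0.003,0.144],[0,0,0],1],[[0.0,0.003,0.144],[0,0,0],1],[[0.0,0.003,0.144],[0,0,0],1],[[0.0,0.003,0.144],[0,0,0],1]]' --squeeze 60

```text
time: 2.7
tool_pos: [0.4903, -0.2471, 0.0578]
orientation: [0.0, 0.987, -0.159, 0.0]
ft_force: [-0.7, 1.0, 0.5]
width: 0.0153
```

```bash
python3 - <<'E'
from h import *
s,c=look("w2")
c=__import__("bench").camera("side");pickle.dump(c,open("s2.pkl","wb"));cv2.imwrite("pics/s2.png",cv2.resize(c["color"][230:400,220:420,::-1],(800,680))[:600])
E
```

```text
t 2.7 tcp [ 0.4903 -0.2471  0.0578] yaw -18.333582099737008 z [ 0.001 -0.    -1.   ] F [-0.7  1.   0.5] w 0.01525122837136302
```

View pics/s2.png

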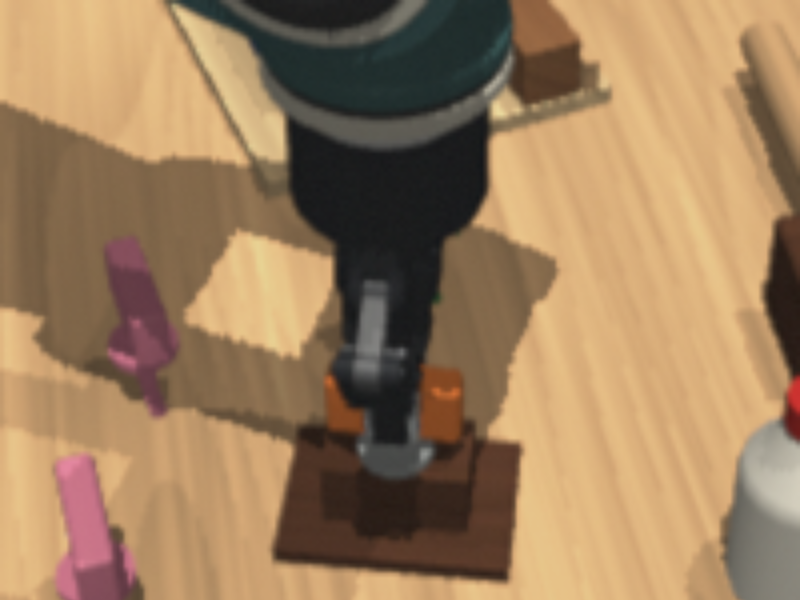

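The picture shows the fingers on the middle of the orange handle, just above the collar at about (395,450), and a grip width of 15.3 mm. I'm lifting, and measuring the slot from the top view meanwhile.

>>> servo_tool --targets '[[[0,0,-0.005],[0,0,0],1],[[0,0,-0.02],[0,0,0],1],[[0,0,-0.04],[0,0,0],1],[[0,0,-0.06],[0,0,0],1],[[0,0,-0.08],[0,0,0],1],[[0,0,-0.1],[0,0,0],1],[[0,0,-0.12],[0,0,0],1],[[0,0,-0.14],[0,0,0],1],[[0,0,-0.14],[0,0,0],1],[[0,0,-0.14],[0,0,0],1]]'

```text
time: 4.05
tool_pos: [0.4899, -0.247, 0.1966]
orientation: [-0.0, 0.987, -0.159, -0.0]
ft_force: [0.2, 0.2, -2.5]
width: 0.015
```

```bash
python3 - <<'E'
from h import *
s,d=pickle.load(open("d0.pkl","rb"));c=d["top"]
m,cs=mask(c,*BL)
# holes inside blue
f=np.zeros_like(m);cv2.drawContours(f,cs[:1],-1,255,-1);hol=cv2.bitwise_and(f,~m);hol=hol
hc,_=cv2.findContours(hol,cv2.RETR_EXTERNAL,cv2.CHAIN_APPROX_NONE)
for k in sorted(hc,key=cv2.contourArea,reverse=True)[:7]:
    r=cv2.minAreaRect(k);print(cv2.contourArea(k),r,np.round(plane(c,r[0],.07),4))
s,c=look("w3")
m,cs=mask(c,*OR);print([ (cv2.contourArea(k),cv2.minAreaRect(k)) for k in cs[:3]])
E
```

```text
74.5 ((297.1176452636719, 257.9706115722656), (5.3357834815979, 17.220029830932617), 75.96376037597656) [0.508  0.0931 0.07  ]
18.0 ((324.0, 267.5), (5.0, 4.0), 90.0) [0.486  0.0355 0.07  ]
18.0 ((270.0, 248.5), (5.0, 4.0), 90.0) [0.5301 0.1516 0.07  ]
16.0 ((277.0, 278.5), (4.0, 5.0), 0.0) [0.4648 0.1374 0.07  ]
16.0 ((316.5, 237.0), (4.0, 5.0), 90.0) [0.5525 0.0502 0.07  ]
t 4.05 tcp [ 0.4899 -0.247   0.1966] yaw -18.342241076775977 z [-0.001  0.    -1.   ] F [ 0.2  0.2 -2.5] w 0.015002083494889733
[(1432.5, ((317.8294677734375, 291.8952331542969), (45.080204010009766, 41.19397735595703), 87.87889862060547)), (86.0, ((330.0, 387.5), (17.0, 8.0), 90.0))]
```

>>> servo_tool --targets '[[[-0.005,-0.02,0],[0,0,-8],1],[[-0.012,-0.05,0],[0,0,-18],1],[[-0.02,-0.085,0],[0,0,-28],1],[[-0.028,-0.12,0],[0,0,-38],1],[[-0.036,-0.155,0],[0,0,-48],1],[[-0.045,-0.19,0],[0,0,-58],1],[[-0.053,-0.225,0],[0,0,-68],1],[[-0.061,-0.258,0],[0,0,-78],1],[[-0.067,-0.283,0],[0,0,-88],1],[[-0.07,-0.294,0],[0,0,-98],1]]' --squeeze 80

```text
time: 5.35
tool_pos: [0.5158, 0.0552, 0.1963]
orientation: [-0.001, 0.766, 0.643, -0.001]
ft_force: [-0.4, -1.0, -1.0]
width: 0.0147
```

>>> servo_tool --targets '[[[0,0,0],[0,0,-8],1],[[0,0,0],[0,0,-16],1],[[0,0,0],[0,0,-20],1],[[0,0,0],[0,0,-22.5],1],[[0,0,0],[0,0,-22.5],1],[[0,0,0],[0,0,-22.5],1],[[0,0,0],[0,0,-22.5],1],[[0,0,0],[0,0,-22.5],1],[[0,0,0],[0,0,-22.5],1],[[0,0,0],[0,0,-22.5],1]]'

```text
time: 6.6
tool_pos: [0.5162, 0.054, 0.1973]
orientation: [0.0, 0.628, 0.778, 0.0]
ft_force: [-0.0, -0.0, -1.7]
width: 0.0147
```

```bash
python3 - <<'E'
from h import *
s,c=look("w4")
m,cs=mask(c,*BL)
f=np.zeros_like(m);cv2.drawContours(f,cs[:1],-1,255,-1);hol=cv2.bitwise_and(f,~m)
hc,_=cv2.findContours(hol,cv2.RETR_EXTERNAL,cv2.CHAIN_APPROX_NONE)
T=rot(s["orientation"])
for k in sorted(hc,key=cv2.contourArea,reverse=True)[:7]:
    r=cv2.minAreaRect(k);p=plane(c,r[0],.07,s);print(cv2.contourArea(k),np.round(r[0],1),np.round(r[1],1),round(r[2],1),np.round(p,4),"tool",np.round(T.T@(p-s["tool_pos"]),4))
E
```

```text
t 6.6 tcp [0.5162 0.054  0.1973] yaw 102.15844472378114 z [ 0.  0. -1.] F [-0.  -0.  -1.7] w 0.014662169409493907
782.5 [316. 177.] [50. 16.] 90.0 [0.5084 0.0939 0.07  ] tool [0.0406 0.0009 0.1273]
171.0 [363.  107.5] [14.8 14.8] 45.0 [0.5306 0.151  0.07  ] tool [0.0918 0.0345 0.1273]
158.5 [271. 247.] [14. 14.] 90.0 [0.4861 0.0346 0.07  ] tool [-0.0126 -0.0335  0.1273]
152.0 [360.5 247. ] [14. 13.] 90.0 [0.5529 0.049  0.07  ] tool [-0.0126  0.0349  0.1273]
0.0 [302.5  99. ] [1. 0.] 180.0 [0.4871 0.1475 0.07  ] tool [ 0.0976 -0.0088  0.1273]
0.0 [297.  98.] [0. 0.] 0.0 [0.4831 0.1474 0.07  ] tool [ 0.0983 -0.0127  0.1273]
```

View pics/w4.png

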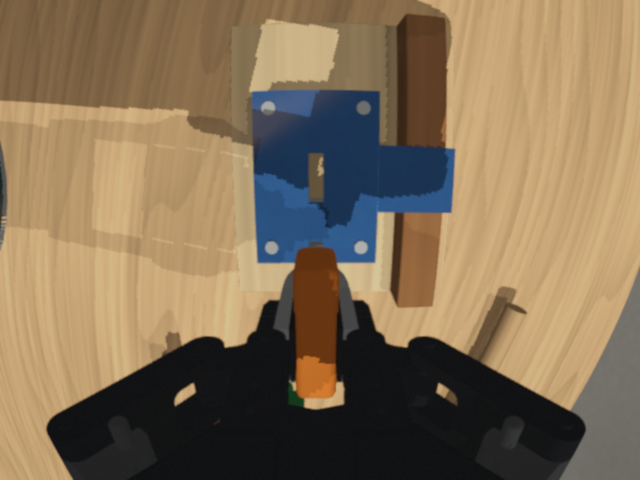

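The wrist view shows the slot at (316,177), vertical in the image and so parallel to the tool's x axis. The handle spans rows 248-397, with the head tip just visible at (316,244).

```bash
python3 - <<'E'
from h import *
s,c=pickle.load(open("w4.pkl","rb"));T=rot(s["orientation"])
h=cv2.cvtColor(c["color"],cv2.COLOR_RGB2HSV);m=cv2.inRange(h,(5,170,40),(14,255,255));m[:,:280]=0;m[:,350:]=0;m[:230]=0;m[410:]=0
for r in(250,256,262,270,290,310,340,370,385,390,396): x=np.where(m[r])[0];print(r,x.min() if len(x) else None,x.max() if len(x) else None,c["color"][r,316])
def tl(uv,dz):
    p=plane(c,uv,s["tool_pos"][2]+dz,s);return np.round(T.T@(p-s["tool_pos"]),4)
for uv,dz in(((316,248),.027),((316,255),.027),((316,248),-.003),((316,397),.027),((298,330),.027),((336,330),.027)):print(uv,dz,tl(uv,dz))
cv2.imwrite("pics/c4.png",cv2.resize(c["color"][225:275,280:350,::-1],(700,500),interpolation=2))
E
```

```text
250 301 331 [93 48 15]
256 298 334 [94 48 15]
262 296 335 [94 48 16]
270 295 337 [98 51 17]
290 294 337 [104  53  17]
310 293 338 [104  54  18]
340 296 336 [104  54  18]
370 295 336 [191 110  42]
385 297 334 [190 108  40]
390 297 334 [204 119  45]
396 300 330 [205 121  47]
(316, 248) 0.027 [ 0.0348  0.0009 -0.027 ]
(316, 255) 0.027 [ 0.0324  0.0009 -0.027 ]
(316, 248) -0.003 [0.0254 0.0009 0.003 ]
(316, 397) 0.027 [-0.0272  0.0009 -0.027 ]
(298, 330) 0.027 [ 0.0041 -0.0055 -0.027 ]
(336, 330) 0.027 [ 0.0041  0.008  -0.027 ]
```

View pics/c4.png

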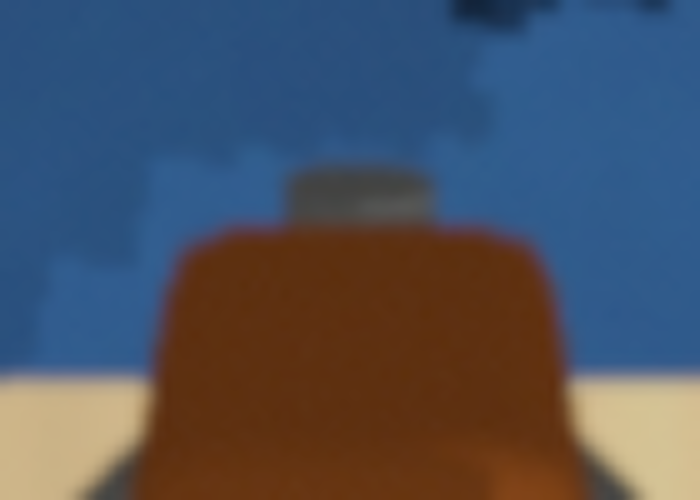

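The crop shows the head's tip, with its end edge at image row 241 and its centre at col 316, the same column as the slot.

```bash
python3 - <<'E'
from h import *
s,c=pickle.load(open("w4.pkl","rb"));T=rot(s["orientation"])
def tl(uv,dz):
    p=plane(c,uv,s["tool_pos"][2]+dz,s);return np.round(T.T@(p-s["tool_pos"]),4)
for dz in(-.039,-.043,-.047):print(dz,tl((316,241),dz),tl((308.5,243),dz),tl((323.5,243),dz))
h=c["color"].astype(int)
print("slot col", h[145:212,316].sum(1))
for r in(152,202):print(tl((316,r),.07-s["tool_pos"][2]))
print(tl((308,190),.07-s["tool_pos"][2]),tl((324,190),.07-s["tool_pos"][2]))
for r in (165,185): print(r,h[r,300:332].tolist())
E
```

```text
-0.039 [0.0179 0.0009 0.039 ] [ 0.0168 -0.003   0.039 ] [0.0168 0.0047 0.039 ]
-0.043 [0.0167 0.0009 0.043 ] [ 0.0157 -0.003   0.043 ] [0.0157 0.0048 0.043 ]
-0.047 [0.0156 0.0009 0.047 ] [ 0.0145 -0.0031  0.047 ] [0.0145 0.0049 0.047 ]
slot col [159 158 159 157 155 156 156 176 216 236 237 239 238 237 237 238 238 240
 237 240 243 242 241 250 270 264 245 241 240 241 240 240 240 239 240 241
 239 237 238 237 239 238 238 239 237 238 240 238 240 240 240 236 233 221
 215 219 206 171 193 237 238 251 262 256 249 247 248]
[0.0589 0.0009 0.1273]
[0.0221 0.0009 0.1273]
[ 0.031  -0.005   0.1273] [0.031  0.0067 0.1273]
165 [[26, 49, 79], [27, 51, 80], [25, 50, 80], [26, 50, 81], [25, 50, 80], [24, 49, 80], [25, 50, 80], [38, 53, 78], [65, 65, 70], [87, 76, 62], [95, 81, 58], [97, 82, 58], [98, 82, 58], [99, 83, 59], [98, 82, 58], [97, 82, 58], [99, 84, 60], [115, 98, 70], [150, 129, 93], [169, 147, 107], [159, 137, 100], [129, 109, 78], [99, 85, 65], [72, 68, 68], [43, 55, 78], [29, 51, 81], [26, 50, 80], [26, 49, 80], [24, 48, 80], [26, 49, 80], [27, 50, 81], [23, 48, 80]]
185 [[24, 49, 80], [26, 52, 81], [27, 52, 82], [24, 50, 80], [26, 50, 81], [26, 51, 81], [26, 50, 81], [34, 54, 79], [56, 61, 71], [81, 73, 62], [94, 80, 59], [97, 83, 59], [97, 83, 59], [98, 82, 58], [98, 83, 59], [98, 83, 59], [97, 83, 59], [97, 83, 59], [98, 83, 59], [99, 84, 60], [99, 83, 60], [98, 83, 60], [91, 79, 61], [72, 68, 66], [42, 55, 77], [27, 51, 80], [24, 50, 80], [26, 50, 81], [26, 50, 81], [27, 51, 81], [27, 52, 81], [27, 50, 80]]
```

>>> servo_tool --targets '[[[0.01,0,0],[0,0,0],1],[[0.02,0,0],[0,0,0],1],[[0.03,0,0.01],[0,0,0],1],[[0.0403,0,0.02],[0,0,0],1],[[0.0403,0,0.035],[0,0,0],1],[[0.0403,0,0.05],[0,0,0],1],[[0.0403,0,0.06],[0,0,0],1],[[0.0403,0,0.068],[0,0,0],1],[[0.0403,0,0.07],[0,0,0],1],[[0.0403,0,0.07],[0,0,0],1]]'

```text
time: 7.9
tool_pos: [0.5078, 0.0933, 0.1275]
orientation: [0.0, 0.628, 0.778, 0.0]
ft_force: [-0.6, -0.3, -1.3]
width: 0.0144
```

>>> servo_tool --targets '[[[0,0,0.002],[0,0,0],1],[[0,0,0.004],[0,0,0],1],[[0,0,0.006],[0,0,0],1],[[0,0,0.007],[0,0,0],1],[[0,0,0.008],[0,0,0],1],[[0,0,0.009],[0,0,0],1],[[0,0,0.01],[0,0,0],1],[[0,0,0.011],[0,0,0],1],[[0,0,0.012],[0,0,0],1],[[0,0,0.012],[0,0,0],1]]'

```text
time: 9.15
tool_pos: [0.5076, 0.0933, 0.1152]
orientation: [-0.0, 0.628, 0.778, -0.0]
ft_force: [-0.7, -0.6, -1.3]
width: 0.0146
```

>>> servo_tool --targets '[[[0,0,0.0005],[0,0,0],1],[[0,0,0.001],[0,0,0],1],[[0,0,0.0015],[0,0,0],1],[[0,0,0.002],[0,0,0],1],[[0,0,0.0025],[0,0,0],1],[[0,0,0.003],[0,0,0],1],[[0,0,0.0035],[0,0,0],1],[[0,0,0.004],[0,0,0],1],[[0,0,0.0045],[0,0,0],1],[[0,0,0.005],[0,0,0],1]]'

```text
time: 10.4
tool_pos: [0.5076, 0.0934, 0.1102]
orientation: [-0.0, 0.628, 0.778, -0.0]
ft_force: [-0.5, 0.4, -1.9]
width: 0.0147
```

>>> servo_tool --targets '[[[0,0,0.0008],[0,0,0],1],[[0,0,0.0016],[0,0,0],1],[[0,0,0.0024],[0,0,0],1],[[0,0,0.0032],[0,0,0],1],[[0,0,0.004],[0,0,0],1],[[0,0,0.0048],[0,0,0],1],[[0,0,0.0056],[0,0,0],1],[[0,0,0.0064],[0,0,0],1],[[0,0,0.0072],[0,0,0],1],[[0,0,0.008],[0,0,0],1]]'

```text
time: 11.65
tool_pos: [0.5077, 0.0934, 0.1023]
orientation: [0.0, 0.628, 0.778, 0.0]
ft_force: [0.5, 0.3, -1.6]
width: 0.0148
```

```bash
python3 - <<'E'
from h import *
s,c=look("w5")
c=__import__("bench").camera("side");pickle.dump(c,open("s5.pkl","wb"))
cv2.imwrite("pics/s5.png",cv2.resize(c["color"][160:280,240:400,::-1],(800,600),interpolation=2))
E
```

```text
t 11.65 tcp [0.5077 0.0934 0.1023] yaw 102.15584798089834 z [ 0.  0. -1.] F [ 0.5  0.3 -1.6] w 0.01475098204885635
```

View pics/s5.png

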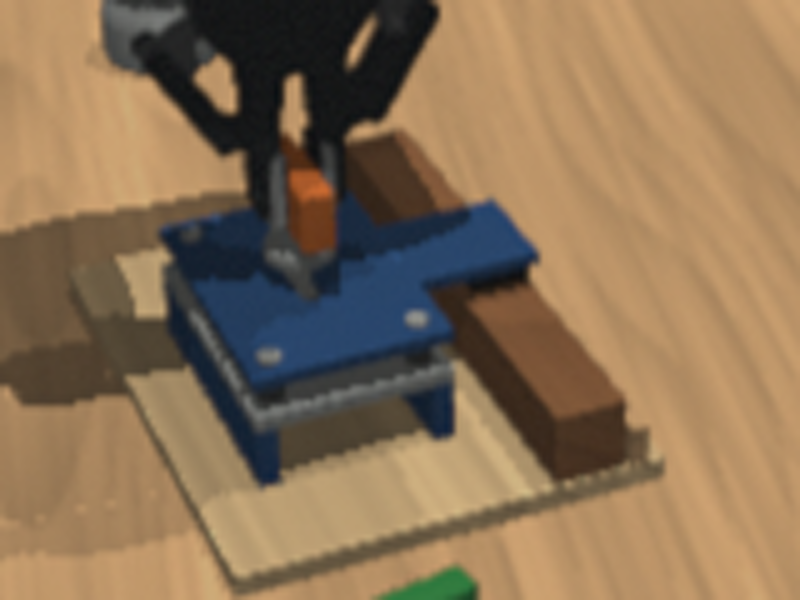

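The side view shows the head in the slot, with the collar at about (300,255) still above the jaw. I'm continuing down until I feel the collar.

>>> servo_tool --targets '[[[0,0,0.0008],[0,0,0],1],[[0,0,0.0016],[0,0,0],1],[[0,0,0.0024],[0,0,0],1],[[0,0,0.0032],[0,0,0],1],[[0,0,0.004],[0,0,0],1],[[0,0,0.0048],[0,0,0],1],[[0,0,0.0056],[0,0,0],1],[[0,0,0.0064],[0,0,0],1],[[0,0,0.0072],[0,0,0],1],[[0,0,0.008],[0,0,0],1]]'

```text
time: 13.0
tool_pos: [0.5077, 0.0933, 0.0943]
orientation: [0.0, 0.628, 0.778, 0.0]
ft_force: [-0.3, 0.7, -1.8]
width: 0.0146
```

>>> servo_tool --targets '[[[0,0,0.0005],[0,0,0],1],[[0,0,0.001],[0,0,0],1],[[0,0,0.0015],[0,0,0],1],[[0,0,0.002],[0,0,0],1],[[0,0,0.0025],[0,0,0],1],[[0,0,0.003],[0,0,0],1],[[0,0,0.0035],[0,0,0],1],[[0,0,0.004],[0,0,0],1],[[0,0,0.0045],[0,0,0],1],[[0,0,0.005],[0,0,0],1]]'

```text
time: 14.25
tool_pos: [0.5076, 0.0934, 0.0892]
orientation: [-0.0, 0.628, 0.778, -0.0]
ft_force: [0.1, -0.1, -1.8]
width: 0.0149
```

>>> servo_tool --targets '[[[0,0,0.0003],[0,0,0],1],[[0,0,0.0006],[0,0,0],1],[[0,0,0.0009],[0,0,0],1],[[0,0,0.0012],[0,0,0],1],[[0,0,0.0015],[0,0,0],1],[[0,0,0.0018],[0,0,0],1],[[0,0,0.0021],[0,0,0],1],[[0,0,0.0024],[0,0,0],1],[[0,0,0.0027],[0,0,0],1],[[0,0,0.003],[0,0,0],1]]'

```text
time: 15.5
tool_pos: [0.5077, 0.0934, 0.0864]
orientation: [0.0, 0.628, 0.778, 0.0]
ft_force: [-2.0, -0.6, 4.6]
width: 0.0146
```

>>> servo_tool --targets '[[[0,0,0.0004],[0,0,0],1],[[0,0,0.0008],[0,0,0],1],[[0,0,0.0012],[0,0,0],1],[[0,0,0.0016],[0,0,0],1],[[0,0,0.002],[0,0,0],1],[[0,0,0.0024],[0,0,0],1],[[0,0,0.0028],[0,0,0],1],[[0,0,0.0032],[0,0,0],1],[[0,0,0.0036],[0,0,0],1],[[0,0,0.004],[0,0,0],1]]'

```text
time: 16.75
tool_pos: [0.5077, 0.0933, 0.0825]
orientation: [0.0, 0.628, 0.778, 0.0]
ft_force: [-3.6, -0.6, 7.8]
width: 0.0145
```

>>> servo_tool --targets '[[[0,0,0.0004],[0,0,0],1],[[0,0,0.0008],[0,0,0],1],[[0,0,0.0012],[0,0,0],1],[[0,0,0.0016],[0,0,0],1],[[0,0,0.002],[0,0,0],1],[[0,0,0.0024],[0,0,0],1],[[0,0,0.0028],[0,0,0],1],[[0,0,0.0032],[0,0,0],1],[[0,0,0.0036],[0,0,0],1],[[0,0,0.0036],[0,0,0],1]]'

```text
time: 18.0
tool_pos: [0.5077, 0.0933, 0.0791]
orientation: [0.0, 0.628, 0.778, 0.0]
ft_force: [-4.1, -1.0, 8.5]
width: 0.0148
```

>>> servo_tool --targets '[[[0,-0.0003,0.0003],[0,0,0],1],[[0,-0.0005,0.0006],[0,0,0],1],[[0,-0.0008,0.0009],[0,0,0],1],[[0,-0.0008,0.0012],[0,0,0],1],[[0,-0.0008,0.0015],[0,0,0],1],[[0,-0.0008,0.0018],[0,0,0],1],[[0,-0.0008,0.0021],[0,0,0],1],[[0,-0.0008,0.0021],[0,0,0],1],[[0,-0.0008,0.0021],[0,0,0],1],[[0,-0.0008,0.0021],[0,0,0],1]]'

```text
time: 19.25
tool_pos: [0.5076, 0.0933, 0.0775]
orientation: [0.001, 0.628, 0.778, 0.001]
ft_force: [0.5, 0.5, 9.7]
width: 0.015
```

>>> servo_tool --targets '[[[0,0,0],[0,0,3],1],[[0,0,0],[0,0,7],1],[[0,0,0],[0,0,11],1],[[0,0,0],[0,0,15],1],[[0,0,0],[0,0,20],1],[[0,0,0],[0,0,25],1],[[0,0,0],[0,0,30],1],[[0,0,0],[0,0,35],1],[[0,0,0],[0,0,40],1],[[0,0,0],[0,0,45],1]]'

```text
time: 20.5
tool_pos: [0.5077, 0.0933, 0.0775]
orientation: [0.0, 0.879, 0.477, 0.001]
ft_force: [0.0, 0.3, 9.5]
width: 0.0147
```

>>> servo_tool --targets '[[[0,0,0],[0,0,5],1],[[0,0,0],[0,0,10],1],[[0,0,0],[0,0,15],1],[[0,0,0],[0,0,20],1],[[0,0,0],[0,0,25],1],[[0,0,0],[0,0,30],1],[[0,0,0],[0,0,35],1],[[0,0,0],[0,0,40],1],[[0,0,0],[0,0,45],1],[[0,0,0],[0,0,45],1]]'

```text
time: 21.75
tool_pos: [0.5076, 0.0933, 0.0775]
orientation: [-0.0, 0.994, 0.105, 0.001]
ft_force: [0.2, 0.2, 10.7]
width: 0.0149
```

```bash
python3 - <<'E'
from h import *
s,c=look("w6");print(s["ft_torque"])
m,cs=mask(c,(5,170,40),(14,255,255));print([(cv2.contourArea(k),cv2.minAreaRect(k)) for k in cs[:3]])
E
```

```text
t 21.75 tcp [0.5076 0.0933 0.0775] yaw 12.07835073166681 z [ 0.002  0.    -1.   ] F [ 0.2  0.2 10.7] w 0.01488484294293124
[-0.08307422  0.09171736 -0.07101048]
[(5945.0, ((315.5, 322.5), (149.0, 45.0), 90.0))]
```

>>> servo_tool --targets '[[[0,0,-0.0004],[0,0,0],1],[[0,0,-0.0008],[0,0,0],1],[[0,0,-0.0012],[0,0,0],1],[[0,0,-0.0016],[0,0,0],1],[[0,0,-0.002],[0,0,0],1],[[0,0,-0.0024],[0,0,0],1],[[0,0,-0.0028],[0,0,0],1],[[0,0,-0.0032],[0,0,0],1],[[0,0,-0.0036],[0,0,0],1],[[0,0,-0.0036],[0,0,0],1]]'

```text
time: 23.05
tool_pos: [0.5076, 0.0933, 0.0809]
orientation: [-0.0, 0.994, 0.106, 0.001]
ft_force: [1.3, -0.1, 7.6]
width: 0.0146
```

>>> servo_tool --targets '[[[0,0,-0.0002],[0,0,0],1],[[0,0,-0.0004],[0,0,0],1],[[0,0,-0.0006],[0,0,0],1],[[0,0,-0.0008],[0,0,0],1],[[0,0,-0.001],[0,0,0],1],[[0,0,-0.0012],[0,0,0],1],[[0,0,-0.0014],[0,0,0],1],[[0,0,-0.0014],[0,0,0],1],[[0,0,-0.0014],[0,0,0],1],[[0,0,-0.0014],[0,0,0],1]]'

```text
time: 24.3
tool_pos: [0.5075, 0.0933, 0.0819]
orientation: [-0.0, 0.994, 0.106, 0.001]
ft_force: [6.0, 1.1, 3.6]
width: 0.0145
```

>>> servo_tool --targets '[[[0.0003,0,0],[0,0,0],1],[[0.0006,0,-0.0001],[0,0,0],1],[[0.0008,0,-0.0002],[0,0,0],1],[[0.0008,0,-0.0003],[0,0,0],1],[[0.0008,0,-0.0003],[0,0,0],1],[[0.0008,0,-0.0003],[0,0,0],1],[[0.0008,0,-0.0003],[0,0,0],1],[[0.0008,0,-0.0003],[0,0,0],1],[[0.0008,0,-0.0003],[0,0,0],1],[[0.0008,0,-0.0003],[0,0,0],1]]'

```text
time: 25.55
tool_pos: [0.5076, 0.0933, 0.0819]
orientation: [0.0, 0.994, 0.106, -0.0]
ft_force: [0.2, -2.7, 4.7]
width: 0.0146
```

>>> servo_tool --targets '[[[0,0,-0.0001],[0,0,0],1],[[0,0,-0.0002],[0,0,0],1],[[0,0,-0.0003],[0,0,0],1],[[0,0,-0.0004],[0,0,0],1],[[0,0,-0.0005],[0,0,0],1],[[0,0,-0.0006],[0,0,0],1],[[0,0,-0.0006],[0,0,0],1],[[0,0,-0.0006],[0,0,0],1],[[0,0,-0.0006],[0,0,0],1],[[0,0,-0.0006],[0,0,0],1]]'

```text
time: 26.8
tool_pos: [0.5075, 0.0933, 0.0821]
orientation: [0.0, 0.994, 0.106, -0.0]
ft_force: [4.7, -2.2, -6.5]
width: 0.0145
```

>>> servo_tool --targets '[[[0,0,0.0001],[0,0,0],1],[[0,0,0.0002],[0,0,0],1],[[0,0,0.0002],[0,0,0],0.6],[[0,0,0.0002],[0,0,0],0.5],[[0,0,0.0002],[0,0,0],0.3],[[0,0,0.0002],[0,0,0],0.1],[[0,0,0.0002],[0,0,0],-0.1],[[0,0,0.0002],[0,0,0],-0.3],[[0,0,0.0002],[0,0,0],-0.3],[[0,0,0.0002],[0,0,0],-0.3]]' --squeeze 20

```text
time: 28.05
tool_pos: [0.5077, 0.0934, 0.0823]
orientation: [-0.0, 0.994, 0.106, 0.0]
ft_force: [-0.9, -0.1, -1.0]
width: 0.0554
```

```bash
python3 - <<'E'
from h import *
s,c=look("w7")
m,cs=mask(c,(5,170,40),(14,255,255));print([(cv2.contourArea(k),cv2.minAreaRect(k)) for k in cs[:3]])
E
```

```text
t 28.05 tcp [0.5077 0.0934 0.0823] yaw 12.162001965369011 z [-0.  0. -1.] F [-0.9 -0.1 -1. ] w 0.05541579908652279
[(5861.0, ((315.5, 322.0), (148.0, 43.0), 90.0))]
```

The pin stayed put on release. I'm retreating straight up.

>>> servo_tool --targets '[[[0,0,-0.005],[0,0,0],-0.3],[[0,0,-0.015],[0,0,0],-0.3],[[0,0,-0.03],[0,0,0],-0.3],[[0,0,-0.05],[0,0,0],-0.3],[[0,0,-0.07],[0,0,0],-0.3],[[0,0,-0.09],[0,0,0],-0.3],[[0,0,-0.11],[0,0,0],-0.3],[[0,0,-0.13],[0,0,0],-0.3],[[0,0,-0.14],[0,0,0],-0.3],[[0,0,-0.14],[0,0,0],-0.3]]'

```text
time: 29.35
tool_pos: [0.5079, 0.0934, 0.2228]
orientation: [-0.0, 0.994, 0.106, 0.0]
ft_force: [0.1, 0.3, -0.9]
width: 0.0554
```

```bash
python3 - <<'E'
from h import *
s,c=look("w8")
m,cs=mask(c,(5,170,40),(14,255,255));print([(cv2.contourArea(k),cv2.minAreaRect(k)) for k in cs[:3]])
sd=__import__("bench").camera("side")
a=cv2.resize(sd["color"][160:280,240:400,::-1],(800,600),interpolation=2);cv2.imwrite("pics/s8.png",a)
# jaw height: screw heads side before/after
E
```

```text
t 29.35 tcp [0.5079 0.0934 0.2228] yaw 12.158970321624459 z [ 0.001  0.    -1.   ] F [ 0.1  0.3 -0.9] w 0.05539394159206686
[(1437.0, ((315.0, 233.0), (76.0, 20.0), 90.0)), (0.0, ((625.0, 334.0), (0.0, 0.0), 0.0)), (0.0, ((624.0, 312.0), (0.0, 0.0), 0.0))]
```

View pics/s8.png

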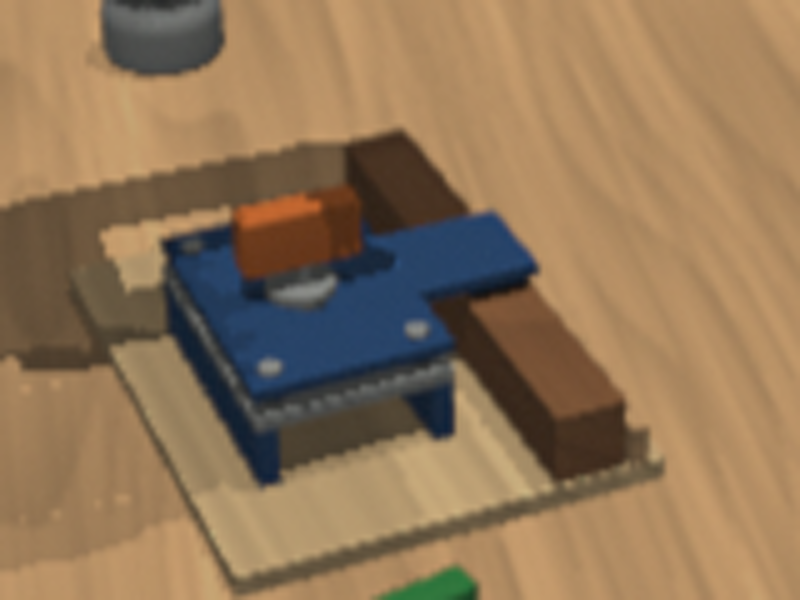

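The side view shows the pin upright, turned across the slot, with its collar on the lowered jaw. The jaw's screw moved from (268,355) to (269,367), about 2.4 px in the full image, which fits the locked depth of 6 mm.

```bash
python3 -c "
from bench import hand_in;print(hand_in())"
```

```text
the job is handed in; nothing more can be done
None
```

The batten is clamped: the orange T-pin is locked in the jig, the blue jaw is held down, and I have let go of the pin and handed the job in. The arm's clock stood at about 29 s of the 72 s allowed.

- **Insertion:** I took the pin from its rack and lined its head up with the slot using the wrist camera. The head went through the slot without measurable force.
- **Pressing and turning:** I pressed the jaw down about 10.5 mm. The readings peaked at about 12 N, pin weight included, against the 25 N limit; I took one reading at the end of each move. I then turned the pin 90° and let it rise in small steps.
- **Lock check by touch:** With the tool at z = 0.082 m the head met the groove's ceiling and the force turned to a slight upward pull. That puts the jaw at about 6 mm, the locked value, not the 9 mm of a head stuck on the ribs.
- **Last pictures:** The pin stands upright across the slot with its collar on the lowered jaw, and it did not shift when released. In the side view the jaw dropped about 2.4 px, also about 6 mm.

Small sideways forces of up to 6 N appeared while pressing and rising; sub-millimetre shifts relieved them, and about 5 N was left when I let go. I never deliberately touched the mallet, glue bottle, offcut or jar, but I did not check their positions at the end. No check failed.

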